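# Put the smithy's air line back into service

## Robot

A 6-joint arm with a two-finger parallel gripper is mounted at the origin on the work surface. World frame = base frame: x ahead of the robot, y to its left, z up, the work surface at z = 0. Lengths are in m, angles in rad, forces in N, time in s.
With the tool pointing down it reaches from about 0.375 to 0.9 m from the base axis. Payload 3.1 kg.
Tool frame: the origin (TCP) lies on the centre line of the jaws, within the pads' length; the fingertips stand 11 mm ahead of it and the grasp point (between the pads) lies 8 mm behind it; x points along the fingers, y is the direction in which the jaws open and shut, and the axes are right-handed (so a half turn about x gives the same grasp; the last joint's range is limited). The gripper opens to 87 mm and grips with 3 to 60 N. Pads are 19 mm wide; open, the fingers measure 117 mm over their backs; the gripper's body (75 mm by 190 mm) begins 51 mm behind the grasp point.
Start: joints at [1.026, 0.527, 1.433, -0, 1.181, -0.178], TCP at [0.224, 0.583, 0.234] pointing down, gripper open.
Joint ranges: [-3.08, 3.08], [-0.75, 2.2], [0.22, 2.44], [-1.43, 4.57], [0, 2.65], [-2.85, 2.85]. Speed limits (rad/s): [2.79, 2.79, 3.14, 3.14, 3.14, 3.14].

## Interface

Orientations are given as a unit quaternion [x, y, z, w].
In Python, from rig import robot, camera, camera_info gives the robot as it stands.
- The arm moves only by the shell command python3 -m inch 'ROWS' [FORCE]. ROWS is JSON, a list that holds one entry, the list of rows, each a list of 5 numbers: the shift along the tool's x, y, z in cm, then the turn about the tool's x in rad, then the opening, from 0 (shut) to 1 (fully open). A call has 1 to 8 rows; each row shifts and turns the pose as measured when the row begins, along the tool's axes as they then stand; what a row does not reach is not made up. A row lasts 1/12 s, in which the tool goes at most 41.7 mm and 7.16 degrees, less where a joint would pass 70% of its speed; a pose out of reach is approached as far as the arm can. A call with a gripper value outside its range is refused whole. The fingers move at their own pace and stop on an object; FORCE is the grip in N (left out, the last holds). Time passes only in rows, so rows that do not move let the fingers close. It gives the time, the measured TCP pose, the force and the opening at its end, in the units of the state.
- robot.get_obs(): the state, without advancing time (a new reading comes with each control period).
- camera(name): name is "scene" or "top" or "wrist"; returns the picture (420x560x3 uint8, red, green, blue); there is no depth.
- camera_info(name): a dict with "camera_matrix" (3x3 intrinsics, pixels), "dist" ([k1, k2, p1, p2, k3] as OpenCV has them; the pictures are not rectified), "rvec" (rotation vector, rad) and "tvec" (3), from world to camera coordinates, as OpenCV has them. Camera axes: x right, y down, z forward; pixel columns grow to the right and rows downward; lengths in m; the calibration is good to about 2 mm. A picture is of the moment at which its call begins: read the wrist's pose just before it. camera_info takes no time and is no camera call; for the wrist camera it gives the pose at the moment of the call.
- robot.hand_in(): hands the job in, once; it reports no verdict.
The state is a dict: "time": time; "q": joint angles; "joint_velocities": joint speeds; "joint_torque": joint torques, N m; "position": TCP position; "tool_rot": TCP orientation; "ft_force": force on the tool from outside, world axes, zero at the start; "moment": the same for the moment, N m; "grip_width": finger opening in m.
Only numpy, scipy, OpenCV 4.12 (cv2) and the standard library are available. Lean on these libraries where they do the work, as an engineer would, in place of code of your own. Each camera call takes 0.05 s, during which the arm holds its last target. There are 200 camera calls.

## Task

Put the air line back into service: pull the lock-out pin out of the shut-off valve and put it in the steel tray, then swing the valve lever fully open. Then pull the regulator knob up to unlock it, turn it until the gauge needle stands on the lozenge-tipped set hand, and push the knob fully back down so that it is locked with the needle still on the set hand. Leave the blade, the hammer, the file and the wooden filing rest where they lie.

Things in the scene. Friction and masses are not known exactly. Their poses are not given: they have to be found in the camera images.
- pin_grip (a point): middle of the T-handle on top of the loose steel lock-out pin (70 g), which stands upright through the eye of the shut valve lever and the lock plate under it and keeps the lever from moving. The T bar is 56 mm long (this point's x), 14 wide, 15 high; z points up along the pin, whose foot is 64.5 mm below
- pin_center (a point): centre of the lock-out pin: 36 mm above its foot, 72 mm long overall. Under the T bar come a 12 mm high neck, a 20 mm wide collar that rests on the lever's top, and a shank 10 mm thick, 40 mm long; the holes are 12 mm wide. Lifting the pin 40 mm frees it
- lock_hole (a point): middle of the hole in the fixed lock plate, at the plate's top face; z up
- tray_in (a point): centre of the inner floor of the open sheet-steel tray: outside 200 mm (its x) by 160 mm (its y), 30 mm high, 3 mm walls, loose, 1.3 kg, standing on the bench on one side of the air unit
- valve_stem (a point): point on the upright axis about which the shut-off valve's lever turns, at the lever's height. Axes of the air unit: y along the pipe from regulator to valve and beyond, z up; the pipe's top is 37 mm lower. The air unit is fixed; along its y it has the gauge at -125 mm, the regulator at 0, the valve at +125 mm
- lever_grip (a point): centre of the black sleeve on the valve lever, 105 mm from the stem axis. The lever lies level; the sleeve is 72 mm long (radially), 24 wide, 14 high, and there is free air for at least 25 mm beneath it all the way round. The lever's own x points from here to the stem
- valve_lever (a joint): turn of the valve lever in rad: 0 = shut (square across the pipe, pointing to the robot's side), 1.571 = fully open at its stop (along the pipe, pointing away from the regulator). It opens clockwise seen from above with about 0.35 Nm of friction and stays where it is left
- knob_grip (a point): point on the upright axis of the round black regulator knob, 20 mm below its top and 26 mm above its lower rim; it rises and turns with the knob. The knob is 56 mm across and 48 mm high with upright ribs; it is the only knob on top of the air unit
- knob_lift (a joint): height of the knob in m: 0 = pushed down, locked on its splines, as at the start; 0.010 = pulled fully up at its stop. Friction of about 5 N holds it where it is left; it can turn only above about 0.006. Pushed down it settles into the nearest of 36 splines, up to 5 degrees to either side
- regulator_knob (a joint): turn of the knob in rad, growing clockwise seen from above; clockwise raises the pressure. With the valve fully open the gauge needle turns 0.8 rad for 1 rad of knob. The turn needed is clockwise and 0.5 to 1.4 rad
- gauge_face (a point): centre of the pressure gauge's dial, 100 mm across, face up, unlettered, 0 to 10 bar over 270 degrees clockwise with a long tick at each bar; zero is at the lower left as seen from the robot
- needle_tip (a point): point near the tip of the gauge's black needle, 40 mm from the dial's centre; x points outward along the needle. With the valve shut the needle stands at zero; as the valve opens it rises at once to the pressure for which the knob is set, and then follows the knob
- set_tip (a point): point near the tip of the bare copper set hand on the same gauge, with a lozenge-shaped end, 40 mm from the dial's centre; x points outward along it. It marks the wanted pressure (4.1 to 5.6 bar) and does not move
- gauge_needle (a joint): angle of the needle from zero in rad, clockwise
- set_hand (a joint): angle of the set hand from the dial's zero in rad, clockwise
- blade: unfinished knife blade, bare steel, 250 mm long, 34 wide, 5 thick, lying flat in front of the air unit; a bystander, origin at its underside
- hammer: hand hammer, wooden handle, 270 mm long, lying at the front left; a bystander, origin at its underside
- file: flat file with a light wooden handle, 285 mm long, lying at the front right; a bystander, origin at its underside
- filing_rest: wooden filing rest: board 200 x 150 x 35 mm with a 50 mm block standing on it, 85 mm high in all; it and the tray stand on either side of the air unit, which on which side varies; a bystander, origin at its underside
Not all that is in view belongs to the job. What is shaped like the part that bears pin_grip but green or red is not meant.

How it is judged:
By the outcome, as a careful person would: the job done as asked, in the order asked, and still so for the second after the job is handed in, with the robot touching nothing.
It also fails if it takes over 67 s, if anything falls off the work surface, if the arm or the gripper's body presses on something with over 40 N, if the wrist force passes 120 N, or if a joint passes its speed limit or range.

## Working session

There is one attempt and no reset: what is moved stays moved. The work goes in short steps, Python scripts to look and compute and a shell command to move; the robot and the scene stay as the last step left them, time stands still between calls to the robot, and variables do not carry over. Pictures are saved under pics/ and viewed, about 8 in all and at most 12, crops included, and the job is handed in when it is done.

```bash
mkdir -p pics; ls; python3 - <<'E'
from rig import robot,camera,camera_info
import cv2,numpy as np
o=robot.get_obs();print({k:np.round(v,3) for k,v in o.items()})
for n in ("scene","top"):
    cv2.imwrite(f"pics/{n}0.png",camera(n)[:,:,::-1])
    i=camera_info(n);print(n,np.round(i["camera_matrix"],1).tolist(),i["dist"],i["rvec"],i["tvec"])
E
```

```text
pics
{'time': np.float64(0.0), 'q': array([ 1.026,  0.528,  1.434, -0.   ,  1.181, -0.179]), 'joint_velocities': array([-0.   ,  0.001,  0.   , -0.001, -0.002, -0.   ]), 'joint_torque': array([-1.0000e-03, -4.4005e+01, -1.7659e+01,  6.3000e-02,  5.8000e-02,
       -0.0000e+00]), 'position': array([0.224, 0.583, 0.233]), 'tool_rot': array([ 0.128,  0.696, -0.13 ,  0.695]), 'ft_force': array([0.204, 0.669, 0.403]), 'moment': array([-0.058, -0.021, -0.012]), 'grip_width': np.float64(0.087)}
scene [[456.1, 0.0, 279.0], [0.0, 456.1, 210.5], [0.0, 0.0, 1.0]] [0.04173185 0.         0.         0.         0.        ] [ 1.38734448  2.12965096 -0.95669973] [ 0.20063009 -0.20649106  1.50042855]
top [[399.4, 0.0, 276.4], [0.0, 399.4, 209.7], [0.0, 0.0, 1.0]] [-0.07803881  0.          0.          0.          0.        ] [ 2.15261496 -2.19655813  0.08791242] [0.00193513 0.51626234 1.19852492]
```

View pics/top0.png

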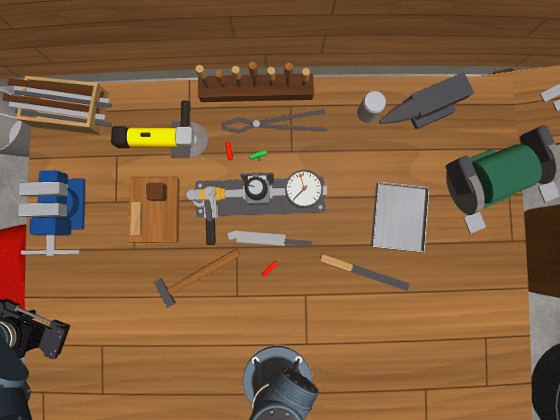

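View pics/scene0.png

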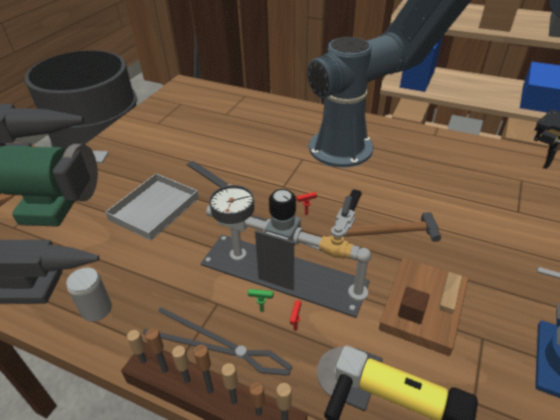

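Top view: the valve is at about (208,195) with the black lever pointing down to (210,232). The regulator knob is near (258,187), the gauge at (304,188) and the tray at (400,217). The red and green T-shapes lie loose on the bench at (229,150), (258,155) and (269,268), so they are decoys. The steel pin should stand near (210,210), so I'll enlarge that area.

```bash
cat > h.py <<'E'
from rig import robot,camera,camera_info
import cv2,numpy as np
from scipy.spatial.transform import Rotation as R
def ray(i,uv):
    if isinstance(i,str): i=camera_info(i)
    p=cv2.undistortPoints(np.array([[uv]],float),i["camera_matrix"],np.array(i["dist"]))[0,0]
    M=cv2.Rodrigues(np.array(i["rvec"]))[0];t=np.array(i["tvec"]).ravel()
    return -M.T@t, M.T@np.array([p[0],p[1],1])
def onz(i,uv,z):
    c,d=ray(i,uv);return c+d*(z-c[2])/d[2]
def tri(prs):
    A=np.zeros((3,3));b=np.zeros(3)
    for i,uv in prs:
        c,d=ray(i,uv);d/=np.linalg.norm(d);P=np.eye(3)-np.outer(d,d);A+=P;b+=P@c
    return np.linalg.solve(A,b)
def proj(i,X):
    if isinstance(i,str): i=camera_info(i)
    return cv2.projectPoints(np.array(X,float).reshape(-1,3),np.array(i["rvec"]),np.array(i["tvec"]),i["camera_matrix"],np.array(i["dist"]))[0][:,0]
def crop(im,x0,x1,y0,y1,k): return cv2.resize(im[y0:y1,x0:x1],None,fx=k,fy=k,interpolation=cv2.INTER_CUBIC)
def delta(target):   # cm along tool axes to reach world target
    o=robot.get_obs();return np.round(R.from_quat(o["tool_rot"]).inv().apply(np.array(target)-o["position"])*100,2)
def down():
    o=robot.get_obs();M=R.from_quat(o["tool_rot"]).as_matrix();return o["time"],np.round(o["position"],4),np.round(M.T,3),np.round(o["ft_force"],1)
E
python3 - <<'E'
from h import *
t=cv2.imread("pics/top0.png");s=cv2.imread("pics/scene0.png")
a=crop(t,180,336,165,250,5);b=crop(s,200,356,180,300,5)
cv2.imwrite("pics/c1.png",a)
cv2.imwrite("pics/c2.png",b)
print(down())
E
```

```text
(0.1, array([0.2238, 0.5829, 0.2327]), array([[-0.001, -0.002, -1.   ],
       [ 0.359,  0.933, -0.002],
       [ 0.933, -0.359, -0.   ]]), array([-0.7,  0.7,  0.1]))
```

View pics/c1.png

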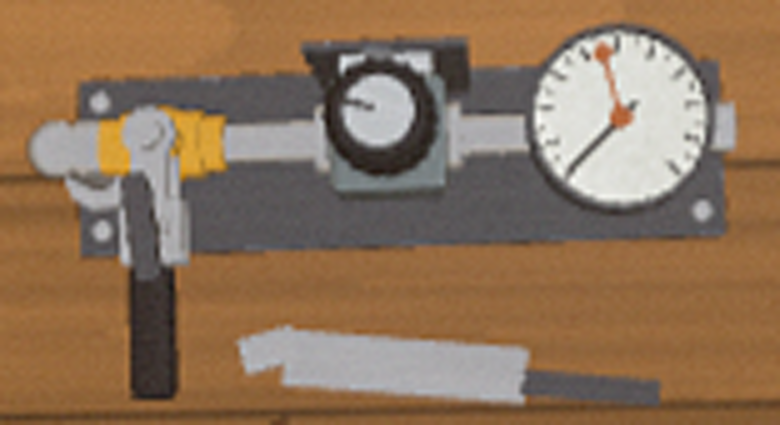

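View pics/c2.png

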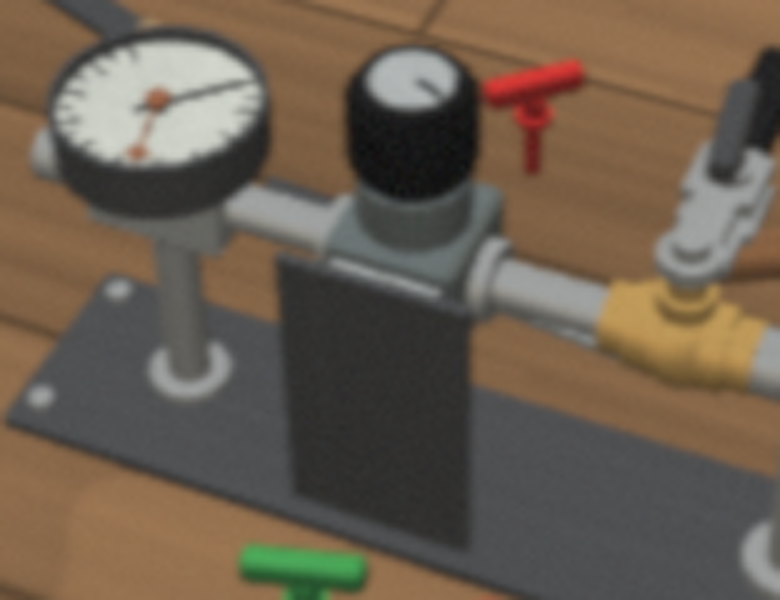

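The enlarged crops show the steel T bar on the lever running from crop1 (133,175) to (147,278), so its middle is at top px (208,210), or scene px (347,206). It is grey, upright and on the lever, which fits the description. The red and green pieces at top px (229,150), (258,155) and (269,268) are ruled out by colour and because they lie on the bench. Next I'll triangulate.

```bash
python3 - <<'E'
from h import *
P=dict(pin=((208,210.2),(347,206)),stem=((209.6,190.6),(338.6,231)),knobtop=((256,186.6),(282.4,196)),gauge=((304,188.4),(231.6,199.6)))
for k,(a,b) in P.items():
    X=tri([("top",a),("scene",b)]);print(k,X.round(4),(proj("top",X)-a).round(1),(proj("scene",X)-b).round(1))
z=tri([("top",P["pin"][0]),("scene",P["pin"][1])])[2]
a=onz("top",(206.6,200),z);b=onz("top",(209.4,220.6),z);print("bar",a,b,np.linalg.norm(a-b))
for c in ((377,182.5),(428,185.5),(425,250.5),(373,247)):print("tray",onz("top",c,.03).round(3))
print(onz("top",(210.6,231),.13),onz("top",(158,209),.05))
i=camera_info("wrist");print(i["rvec"],i["tvec"],i["camera_matrix"])
E
```

```text
pin [0.5016 0.1683 0.2144] [[-0.4  0.2]] [[-0.6  0. ]]
stem [0.5557 0.169  0.1895] [[-0.7  0.3]] [[-1.   0.1]]
knobtop [0.5558 0.0423 0.243 ] [[-0.7  0.3]] [[-0.9  0. ]]
gauge [ 0.5563 -0.0826  0.191 ] [[-0.3  0.2]] [[-0.4 -0. ]]
bar [0.5285488  0.17068747 0.21441414] [0.4750088  0.16369389 0.21441414] 0.05399482393296884
tray [ 0.593 -0.319  0.03 ]
tray [ 0.581 -0.477  0.03 ]
tray [ 0.382 -0.458  0.03 ]
tray [ 0.396 -0.298  0.03 ]
[0.45123848 0.17518071 0.13      ] [0.52331939 0.34805026 0.05      ]
[-2.37767908 -1.63240819 -0.24601082] [-0.62311755 -0.03410105  0.39202439] [[311.42155777   0.         281.54845373]
 [  0.         311.42155777 207.54450883]
 [  0.           0.           1.        ]]
```

The heights and spacings agree: the stations are 125 mm apart, the T bar measures 54 mm and the tray about 200 x 160 mm. The bar is yawed about 7° from world x. I'll go above the pin.

```bash
python3 -m inch '[[[-3.5,0,0,0,0.6],[-3.2,-1,1.4,0,0.6],[0,-2.4,3.4,0,0.6],[0,-2.4,3.4,0,0.6],[0,-2.4,3.4,0,0.6],[0,-2.4,3.4,0,0.6],[0,-2.4,3.4,0,0.6],[0,-2.4,3.4,0,0.6]]]' 30
python3 -m inch '[[[0,-2.4,3.4,0,0.6],[0,-2.4,3.4,0,0.6],[0,-2.4,3.4,0,0.6],[0,-2.4,3.4,0,0.6],[0,0,0,-0.12,0.6],[0,0,0,-0.12,0.6],[0,0,0,-0.12,0.6],[0,0,0,-0.12,0.6]]]'
python3 - <<'E'
from h import *
print(down(),delta([.5016,.168,.30]))
E
```

```text
time: 0.77
position: [0.3702, 0.362, 0.2985]
tool_rot: [0.122, 0.698, -0.125, 0.695]
ft_force: [0.8, 0.1, -0.6]
grip_width: 0.0531
time: 1.43
position: [0.4688, 0.213, 0.2962]
tool_rot: [-0.05, 0.708, 0.044, 0.703]
ft_force: [-0.0, -0.2, 0.2]
grip_width: 0.0519
(1.4333, array([0.4688, 0.213 , 0.2962]), array([[-0.007, -0.009, -1.   ],
       [-0.133,  0.991, -0.008],
       [ 0.991,  0.133, -0.008]]), array([-0. , -0.2,  0.2])) [-0.36 -4.9   2.65]
```

```bash
python3 -m inch '[[[0,-2.5,1.3,0,0.6],[0,-2.5,1.3,0,0.6],[0,0,0,0,0.6]]]'
python3 - <<'E'
from h import *
print(down(),delta([.5016,.168,.30]))
i=camera_info("wrist");im=camera("wrist");cv2.imwrite("pics/w1.png",im[:,:,::-1])
np.savez("w1.npz",**i)
print(proj(i,[[.5016,.168,.2144],[.5557,.169,.19],[.475,.1637,.2144],[.5285,.1707,.2144]]).round())
E
```

```text
time: 1.68
position: [0.501, 0.1658, 0.2952]
tool_rot: [-0.053, 0.709, 0.047, 0.702]
ft_force: [0.4, 0.1, -0.3]
grip_width: 0.0523
(1.6833, array([0.501 , 0.1658, 0.2952]), array([[-0.01 , -0.009, -1.   ],
       [-0.141,  0.99 , -0.007],
       [ 0.99 ,  0.141, -0.011]]), array([ 0.4,  0.1, -0.3])) [-0.49  0.21  0.08]
[[285. 223.]
 [278. 269.]
 [285. 190.]
 [284. 254.]]
```

View pics/w1.png

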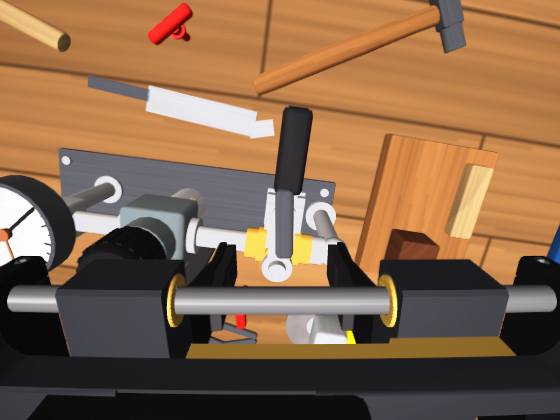

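The bar is at (285,192)–(284,256) with its middle at (285,223), which matches the predicted pixels and lines up with the jaws. Now I'll descend and grip.

```bash
python3 -m inch '[[[3,0.1,0.1,0,0.6],[3,0.1,0.1,0,0.6],[2.5,0.1,0,0,0.6],[1,0,0,0,0.6],[0,0,0,0,0.6]]]'
python3 - <<'E'
from h import *
print(down(),delta([.5016,.168,.20]))
E
```

```text
time: 2.15
position: [0.4986, 0.1723, 0.1976]
tool_rot: [-0.05, 0.709, 0.048, 0.702]
ft_force: [0.9, 0.3, -0.1]
grip_width: 0.0523
(2.15, array([0.4986, 0.1723, 0.1976]), array([[-0.01 , -0.004, -1.   ],
       [-0.138,  0.99 , -0.003],
       [ 0.99 ,  0.138, -0.011]]), array([ 0.9,  0.3, -0.1])) [-0.24 -0.47  0.24]
```

```bash
python3 -m inch '[[[-0.2,-0.4,0.2,0,0.6],[0,0,0,0,0],[0,0,0,0,0],[0,0,0,0,0],[0,0,0,0,0]]]' 35
python3 -m inch '[[[-1,0,0,0,0],[-1,0,0,0,0],[-1.5,0,0,0,0],[-2,0,0,0,0],[-2,0,0,0,0],[0,0,0,0,0]]]'
python3 - <<'E'
from h import *
print(down())
cv2.imwrite("pics/s2.png",crop(camera("scene")[:,:,::-1],260,420,130,270,4))
E
```

```text
time: 2.57
position: [0.5007, 0.1684, 0.2015]
tool_rot: [-0.053, 0.709, 0.048, 0.702]
ft_force: [1.3, -7.0, -5.5]
grip_width: 0.0332
time: 3.07
position: [0.5023, 0.169, 0.2833]
tool_rot: [-0.052, 0.707, 0.048, 0.703]
ft_force: [1.1, -0.2, 0.1]
grip_width: 0.0012
(3.0667, array([0.5023, 0.169 , 0.2833]), array([[-0.006, -0.006, -1.   ],
       [-0.14 ,  0.99 , -0.005],
       [ 0.99 ,  0.14 , -0.006]]), array([ 1.1, -0.2,  0.1]))
```

View pics/s2.png

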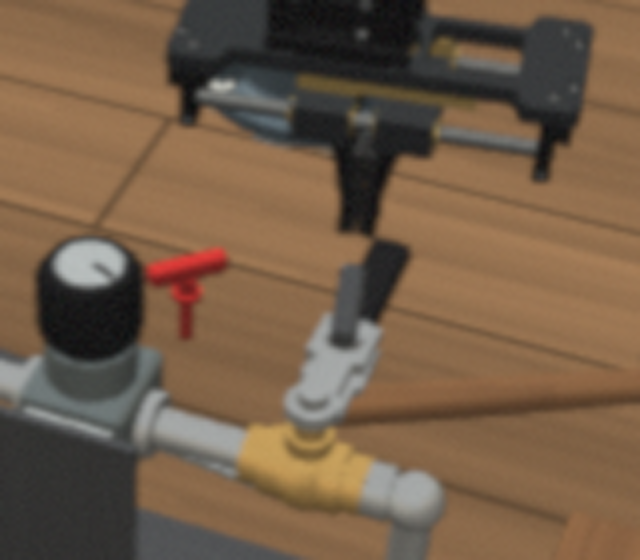

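The pin still stands in the lever, with its bar at crop (350,300). The fingers were still closing when I lifted, so I'll reopen, descend and wait longer.

```bash
python3 -m inch '[[[0,0,0,0,0.6],[0,0,0,0,0.6],[0,0,0,0,0.6],[0,0,0,0,0.6],[0,0,0,0,0.6],[0,0,0,0,0.6]]]'
python3 - <<'E'
from h import *
print(down(),delta([.5016,.168,.20]))
E
```

```text
time: 3.62
position: [0.499, 0.1689, 0.2789]
tool_rot: [-0.052, 0.71, 0.048, 0.7]
ft_force: [0.6, -0.3, 0.6]
grip_width: 0.0328
(3.6167, array([0.499 , 0.1689, 0.2789]), array([[-0.014, -0.007, -1.   ],
       [-0.14 ,  0.99 , -0.005],
       [ 0.99 ,  0.14 , -0.015]]), array([ 0.6, -0.3,  0.6])) [ 7.89 -0.09  0.36]
```

```bash
python3 -m inch '[[[1,0,0.1,0,0.6],[2,0,0.1,0,0.6],[2,0,0.1,0,0.6],[1.5,0,0.1,0,0.6],[1,0,0,0,0.6],[0.2,0,0,0,0.6],[0,0,0,0,0.6]]]'
python3 - <<'E'
from h import *
print(down(),delta([.5016,.168,.20]))
E
```

```text
time: 4.2
position: [0.5016, 0.1688, 0.194]
tool_rot: [-0.052, 0.711, 0.048, 0.699]
ft_force: [0.4, 0.1, 0.5]
grip_width: 0.0519
(4.2, array([0.5016, 0.1688, 0.194 ]), array([[-0.016, -0.007, -1.   ],
       [-0.14 ,  0.99 , -0.004],
       [ 0.99 ,  0.14 , -0.017]]), array([0.4, 0.1, 0.5])) [-0.59 -0.08 -0.02]
```

```bash
python3 -m inch '[[[-0.5,0,0,0,0.6],[0,0,0,0,0],[0,0,0,0,0],[0,0,0,0,0],[0,0,0,0,0],[0,0,0,0,0],[0,0,0,0,0],[0,0,0,0,0]]]' 35
python3 -m inch '[[[0,0,0,0,0],[0,0,0,0,0],[0,0,0,0,0]]]'
```

```text
time: 4.87
position: [0.5029, 0.1682, 0.201]
tool_rot: [-0.051, 0.71, 0.046, 0.701]
ft_force: [1.3, -1.8, -2.0]
grip_width: 0.0308
time: 5.12
position: [0.5029, 0.1682, 0.201]
tool_rot: [-0.05, 0.71, 0.046, 0.701]
ft_force: [0.3, -0.5, -1.7]
grip_width: 0.0308
```

The fingers stopped at 31 mm, which is wider than the 14 mm bar. The fingertips must be on the lever's eye, so the lever and bar sit about 1 cm higher than I assumed. I'll open a little, rise 1 cm and close again.

```bash
python3 -m inch '[[[0,0,0,0,0.5],[0,0,0,0,0.5],[-1,0,0,0,0.5],[0,0,0,0,0],[0,0,0,0,0],[0,0,0,0,0],[0,0,0,0,0],[0,0,0,0,0]]]' 35
python3 -m inch '[[[0,0,0,0,0],[0,0,0,0,0],[0,0,0,0,0]]]'
```

```text
time: 5.78
position: [0.504, 0.1691, 0.214]
tool_rot: [-0.052, 0.709, 0.048, 0.702]
ft_force: [-0.5, -0.7, 0.7]
grip_width: 0.0177
time: 6.03
position: [0.504, 0.1689, 0.214]
tool_rot: [-0.052, 0.709, 0.048, 0.702]
ft_force: [0.7, 0.7, 0.5]
grip_width: 0.0136
```

It now holds 13.6 mm, which is the bar. I'll lift.

```bash
python3 -m inch '[[[-0.6,0,0,0,0],[-1,0,0,0,0],[-1,0,0,0,0],[-1.2,0,0,0,0],[-1.5,0,0,0,0],[-1.5,0,0,0,0],[-1.5,0,0,0,0],[0,0,0,0,0]]]'
python3 - <<'E'
from h import *
print(down(),delta([.488,-.388,.30]),robot.get_obs()["grip_width"])
i=camera_info("scene");X=robot.get_obs()["position"];print(proj(i,X))
cv2.imwrite("pics/s3.png",crop(camera("scene")[:,:,::-1],260,420,110,250,4))
E
```

```text
time: 6.7
position: [0.5045, 0.1697, 0.3032]
tool_rot: [-0.051, 0.709, 0.048, 0.701]
ft_force: [1.1, 0.4, -0.5]
grip_width: 0.0135
(6.7, array([0.5045, 0.1697, 0.3032]), array([[-0.011, -0.006, -1.   ],
       [-0.14 ,  0.99 , -0.004],
       [ 0.99 ,  0.14 , -0.012]]), array([ 1.1,  0.4, -0.5])) [  0.67 -54.99  -9.43] 0.013498332953641027
[[350.29082432 173.73753656]]
```

View pics/s3.png

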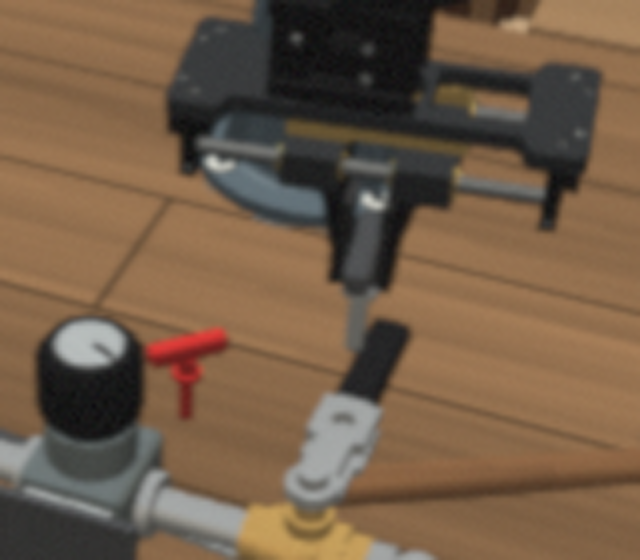

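The pin is clear of the lever and hangs straight in the jaws. I'll carry it to the tray centre at (0.488, -0.388).

```bash
python3 -m inch '[[[-2.5,-1,0,0,0],[-0.5,-3,-0.6,0,0],[0,-3.8,-0.6,0,0],[0,-3.8,-0.6,0,0],[0,-3.8,-0.6,0,0],[0,-3.8,-0.6,0,0],[0,-3.8,-0.6,0,0],[0,-3.8,-0.6,0,0]]]'
python3 -m inch '[[[0,-3.8,-0.6,0,0],[0,-3.8,-0.6,0,0],[0,-3.8,-0.6,0,0],[0,-3.8,-0.6,0,0],[0,-3.8,-0.6,0,0],[0,-3.8,-0.6,0,0],[0,-2,-0.6,0,0],[0,0,0,0,0]]]'
python3 - <<'E'
from h import *
print(down(),delta([.488,-.388,.10]),robot.get_obs()["grip_width"])
E
```

```text
time: 7.42
position: [0.4961, -0.1025, 0.3284]
tool_rot: [-0.054, 0.713, 0.056, 0.697]
ft_force: [1.3, -0.0, -0.5]
grip_width: 0.0141
time: 8.08
position: [0.4851, -0.3714, 0.3174]
tool_rot: [-0.048, 0.717, 0.056, 0.693]
ft_force: [0.4, 0.2, -0.9]
grip_width: 0.0132
(8.0833, array([ 0.4851, -0.3714,  0.3174]), array([[-0.035,  0.01 , -0.999],
       [-0.147,  0.989,  0.015],
       [ 0.989,  0.147, -0.033]]), array([ 0.4,  0.2, -0.9])) [21.7  -2.01  0.77] 0.01318322650272568
```

```bash
python3 -m inch '[[[3.8,-0.3,0.1,0,0],[3.8,-0.3,0.1,0,0],[3.8,-0.3,0.1,0,0],[3.8,-0.3,0.1,0,0],[3,-0.2,0.1,0,0],[1.5,0,0,0,0],[0.5,0,0,0,0],[0,0,0,0,0]]]'
python3 - <<'E'
from h import *
print(down(),delta([.488,-.388,.067]),robot.get_obs()["grip_width"])
E
```

```text
time: 8.75
position: [0.4835, -0.3782, 0.1034]
tool_rot: [-0.043, 0.718, 0.058, 0.692]
ft_force: [-0.4, 0.8, -1.5]
grip_width: 0.0132
(8.75, array([ 0.4835, -0.3782,  0.1034]), array([[-0.038,  0.019, -0.999],
       [-0.143,  0.989,  0.024],
       [ 0.989,  0.143, -0.035]]), array([-0.4,  0.8, -1.5])) [ 3.6  -1.13  0.43] 0.013216654942847458
```

```bash
python3 -m inch '[[[1,-0.6,0.3,0,0],[0.8,-0.5,0.2,0,0],[0.6,0,0,0,0],[0.4,0,0,0,0],[0.3,0,0,0,0],[0,0,0,0,0]]]'
python3 -m inch '[[[0.2,0,0,0,0],[0.2,0,0,0,0],[0,0,0,0,0]]]'
```

```text
time: 9.25
position: [0.4924, -0.3899, 0.0735]
tool_rot: [-0.046, 0.716, 0.057, 0.694]
ft_force: [-1.0, 0.6, -0.9]
grip_width: 0.0137
time: 9.5
position: [0.4928, -0.3904, 0.0704]
tool_rot: [-0.046, 0.716, 0.056, 0.695]
ft_force: [0.3, -0.1, -0.1]
grip_width: 0.0137
```

```bash
python3 -m inch '[[[0.3,0,0,0,0],[0,0,0,0,0]]]';python3 -m inch '[[[0.2,0,0,0,0],[0,0,0,0,0]]]'; python3 -m inch '[[[0.2,0,0,0,0],[0,0,0,0,0]]]'
```

```text
time: 9.67
position: [0.4928, -0.3905, 0.0677]
tool_rot: [-0.047, 0.715, 0.056, 0.695]
ft_force: [0.4, 0.4, -0.9]
grip_width: 0.0134
time: 9.83
position: [0.4928, -0.3905, 0.0657]
tool_rot: [-0.047, 0.715, 0.055, 0.695]
ft_force: [-0.2, -0.7, -1.2]
grip_width: 0.0137
time: 10.0
position: [0.4932, -0.3909, 0.0649]
tool_rot: [-0.047, 0.715, 0.055, 0.695]
ft_force: [-0.6, 0.7, 0.0]
grip_width: 0.0138
```

```bash
python3 -m inch '[[[0,0,0,0,0.45],[0,0,0,0,0.45],[0,0,0,0,0.45],[0,0,0,0,0.45],[-1,0,0,0,0.45],[-3,0,0,0,0.45],[-3.8,0,0,0,0.3],[-3.8,0,0,0,0.2]]]'
python3 -m inch '[[[-3.8,0,0,0,0],[-3.8,0,0,0,0],[-3,0,0,0,0],[0,3.8,0,0,0],[0,3.8,0,0,0],[0,3.8,0,0,0],[0,3.8,0,0,0],[0,3.8,0,0,0]]]'
python3 - <<'E'
from h import *
print(down(),delta([.461,.11,.30]))
t=camera("top")[:,:,::-1];cv2.imwrite("pics/t4.png",crop(t,365,440,175,260,6))
E
```

```text
time: 10.67
position: [0.4922, -0.3876, 0.1759]
tool_rot: [-0.041, 0.72, 0.061, 0.69]
ft_force: [1.1, -1.0, -0.8]
grip_width: 0.032
time: 11.33
position: [0.4743, -0.2091, 0.3078]
tool_rot: [-0.048, 0.711, 0.047, 0.7]
ft_force: [0.2, -0.1, -0.0]
grip_width: 0.0003
(11.3333, array([ 0.4743, -0.2091,  0.3078]), array([[-0.016, -0.002, -1.   ],
       [-0.133,  0.991, -0.   ],
       [ 0.991,  0.133, -0.017]]), array([ 0.2, -0.1, -0. ])) [ 0.72 31.81  2.94]
```

View pics/t4.png

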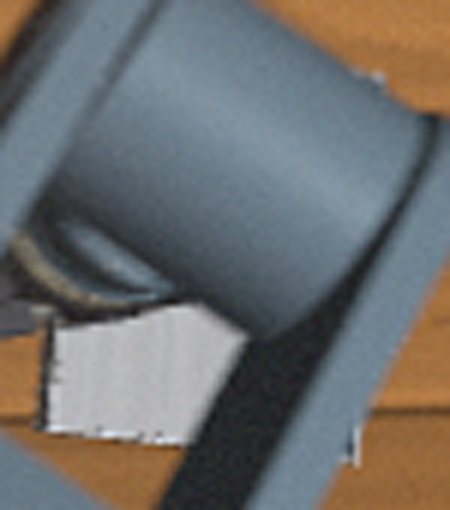

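The arm hides the tray in this view, so I'll check it later. On to the lever.

```bash
python3 -m inch '[[[0,3.9,0.4,0,0],[0,3.9,0.4,0,0],[0,3.9,0.4,0,0],[0,3.9,0.4,0,0],[0,3.9,0.4,0,0],[0,3.9,0.4,0,0],[0,3.9,0.4,0,0],[0,2.5,0.2,0,0]]]'
python3 - <<'E'
from h import *
print(down(),delta([.461,.115,.184]))
E
```

```text
time: 12.05
position: [0.4597, 0.1007, 0.3149]
tool_rot: [-0.046, 0.709, 0.047, 0.702]
ft_force: [0.1, -0.7, -0.2]
grip_width: 0.0003
(12.05, array([0.4597, 0.1007, 0.3149]), array([[-0.01 ,  0.001, -1.   ],
       [-0.131,  0.991,  0.002],
       [ 0.991,  0.132, -0.009]]), array([ 0.1, -0.7, -0.2])) [13.09  1.37  0.44]
```

```bash
python3 -m inch '[[[3.5,0,0.1,0,0],[3.5,0,0.1,0,0],[3.5,0,0.1,0,0],[1.5,0,0,0,0],[0.3,0,0,0,0],[0,0,0,0,0]]]'
python3 - <<'E'
from h import *
print(down(),delta([.461,.115,.184]))
E
```

```text
time: 12.55
position: [0.465, 0.1092, 0.1946]
tool_rot: [-0.051, 0.703, 0.052, 0.707]
ft_force: [0.6, 0.2, -0.3]
grip_width: 0.0004
(12.55, array([0.465 , 0.1092, 0.1946]), array([[ 0.006,  0.003, -1.   ],
       [-0.145,  0.989,  0.002],
       [ 0.989,  0.145,  0.006]]), array([ 0.6,  0.2, -0.3])) [ 1.06  0.63 -0.32]
```

```bash
python3 -m inch '[[[0.9,0.6,0,0,0],[0,1.3,0,0,0],[0,1.3,0,0,0],[0,1.3,0,0,0],[0,1.3,0,0,0],[0,1.3,0.3,0,0],[0,1.3,0.4,0,0],[0,0,0,0,0]]]'
python3 - <<'E'
from h import *
print(down(),delta([.471,.2185,.184]))
E
```

```text
time: 13.22
position: [0.4663, 0.1888, 0.1908]
tool_rot: [-0.057, 0.698, 0.046, 0.713]
ft_force: [-0.9, 1.4, 0.7]
grip_width: 0.0006
(13.2167, array([0.4663, 0.1888, 0.1908]), array([[ 0.022, -0.013, -1.   ],
       [-0.146,  0.989, -0.016],
       [ 0.989,  0.146,  0.02 ]]), array([-0.9,  1.4,  0.7])) [0.65 2.88 0.88]
```

```bash
python3 -m inch '[[[0.4,1.3,0.4,0,0],[0.2,1.3,0.6,0,0]]]'; python3 -m inch '[[[0,1.1,0.8,0,0],[0,1,1,0,0]]]'
python3 - <<'E'
from h import *
print(down(),delta([.4874,.239,.184]))
cv2.imwrite("pics/s5.png",crop(camera("scene")[:,:,::-1],200,420,100,265,3.6))
E
```

```text
time: 13.38
position: [0.4726, 0.2119, 0.1867]
tool_rot: [-0.06, 0.697, 0.044, 0.713]
ft_force: [-2.0, -7.6, -0.4]
grip_width: 0.0005
time: 13.55
position: [0.4845, 0.2316, 0.1871]
tool_rot: [-0.064, 0.7, 0.041, 0.71]
ft_force: [-2.7, -6.5, 0.2]
grip_width: 0.0005
(13.55, array([0.4845, 0.2316, 0.1871]), array([[ 0.017, -0.031, -0.999],
       [-0.149,  0.988, -0.033],
       [ 0.989,  0.149,  0.012]]), array([-2.7, -6.5,  0.2])) [0.29 0.7  0.4 ]
```

View pics/s5.png

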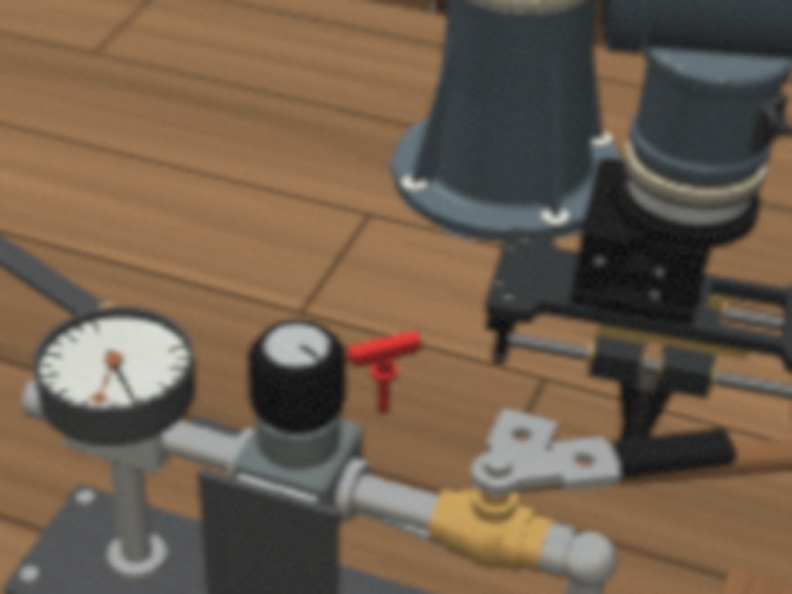

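The lever is turning: its sleeve is at crop (680,450) and the needle has risen. I'll keep on towards the stop.

```bash
python3 -m inch '[[[0.1,0.9,1.1,0,0],[0.1,0.7,1.2,0,0],[0,0.4,1.3,0,0],[0,0.2,1.3,0,0]]]'; python3 -m inch '[[[0,0.1,0.8,0,0],[0,0,0.6,0,0]]]'; python3 -m inch '[[[0,0,0.6,0,0],[0,0,0.5,0,0]]]'
python3 - <<'E'
from h import *
print(down())
E
```

```text
time: 13.93
position: [0.5218, 0.2565, 0.1855]
tool_rot: [-0.068, 0.707, 0.039, 0.703]
ft_force: [-5.9, -2.7, 3.3]
grip_width: 0.0001
time: 14.1
position: [0.5299, 0.258, 0.1854]
tool_rot: [-0.068, 0.712, 0.038, 0.698]
ft_force: [-13.8, -1.4, 9.1]
grip_width: 0.0004
time: 14.27
position: [0.5297, 0.2581, 0.1858]
tool_rot: [-0.068, 0.721, 0.037, 0.688]
ft_force: [-10.2, -1.3, 5.5]
grip_width: 0.0005
(14.2667, array([0.5297, 0.2581, 0.1858]), array([[-0.044, -0.047, -0.998],
       [-0.149,  0.988, -0.04 ],
       [ 0.988,  0.147, -0.05 ]]), array([-10.2,  -1.3,   5.5]))
```

```bash
python3 -m inch '[[[0,0,1,0,0],[0,0,1.2,0,0]]]'; python3 -m inch '[[[0,0,1.2,0,0],[0,0,1.2,0,0]]]';python3 -m inch '[[[0,0,-2,0,0],[-2,0,-3,0,0],[-3.5,-1,-1,0,0],[-3.5,-1,-1,0,0],[-3.5,-1,0,0,0],[0,-3,0,0,0]]]'
python3 - <<'E'
from h import *
print(down())
t=camera("top")[:,:,::-1];s=camera("scene")[:,:,::-1];cv2.imwrite("pics/t6.png",t);cv2.imwrite("pics/s6.png",s)
a=crop(t,180,336,165,250,5);b=crop(s,195,352,180,250,5)[:,:780]
cv2.imwrite("pics/c6.png",cv2.resize(np.vstack([a[:,:780],b[:,:780]]),None,fx=.77,fy=.77))
E
```

```text
time: 14.43
position: [0.5301, 0.2582, 0.1856]
tool_rot: [-0.069, 0.738, 0.035, 0.67]
ft_force: [-26.0, -3.3, 20.0]
grip_width: 0.0004
time: 14.6
position: [0.5297, 0.2583, 0.1859]
tool_rot: [-0.071, 0.757, 0.032, 0.649]
ft_force: [-22.9, -4.2, 17.8]
grip_width: 0.0003
time: 15.1
position: [0.4833, 0.1993, 0.3292]
tool_rot: [-0.07, 0.757, 0.037, 0.649]
ft_force: [1.6, -0.6, 0.2]
grip_width: 0.0004
(15.1, array([0.4833, 0.1993, 0.3292]), array([[-0.149, -0.058, -0.987],
       [-0.154,  0.987, -0.035],
       [ 0.977,  0.147, -0.156]]), array([ 1.6, -0.6,  0.2]))
```

View pics/c6.png

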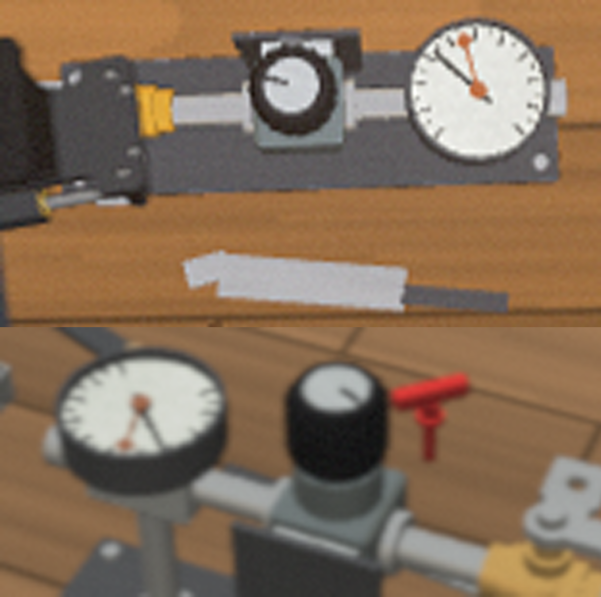

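The needle now stands at crop (438,52) and the set hand at (464,40), about the dial centre (478,90). That is roughly 31° short, or about 39° of knob, which makes 4 splines. The press on the stop has tilted the tool about 9°. I'll go above the knob and measure from close by.

```bash
python3 -m inch '[[[0,-3.2,0.95,0,1],[0,-3.2,0.95,0,1],[0,-3.2,0.95,0,1],[0,-3.2,0.95,0,1],[0,-3.2,0.95,0,1],[0,0,0,0,1],[0,0,0,0,1],[0,0,0,0,1]]]'
cat > g.py <<'E'
from h import *
def needle(name,im=None,i=None,C=(.5563,-.0826,.191)):
    i=i or camera_info(name); im=camera(name) if im is None else im
    # rectified dial, up = +x world, right = -y; 8 px/mm*... 5 px/mm
    s=5;W=600;g=(np.arange(W)-W/2)/s/1000
    X,Y=np.meshgrid(g,g);P=np.stack([C[0]-Y,C[1]-X,np.full_like(X,C[2])],-1).reshape(-1,3)
    uv=proj(i,P).astype(np.float32).reshape(W,W,2)
    return cv2.remap(im,uv[...,0],uv[...,1],cv2.INTER_CUBIC)
E
python3 - <<'E'
from g import *
print(down(),delta([.5558,.0423,.222]),robot.get_obs()["grip_width"],robot.get_obs()["q"].round(2))
i=camera_info("wrist");im=camera("wrist");np.savez("w2.npz",im=im,**i)
print(proj(i,[[.5563,-.0826,.191],[.5558,.0423,.243]]))
a=needle("wrist",im,i);t=needle("top");
b=cv2.resize(im,(504,378))
out=np.zeros((600,780,3),np.uint8);out[:300,:300]=cv2.resize(a,(300,300));out[300:,:300]=cv2.resize(t,(300,300));out[:360,300:]=cv2.resize(im,(480,360))
cv2.imwrite("pics/w2.png",out[:,:,::-1])
E
```

```text
time: 15.87
position: [0.5559, 0.0384, 0.3237]
tool_rot: [-0.066, 0.755, 0.036, 0.651]
ft_force: [0.4, 0.4, -0.1]
grip_width: 0.0454
(15.8667, array([0.5559, 0.0384, 0.3237]), array([[-0.144, -0.053, -0.988],
       [-0.147,  0.989, -0.031],
       [ 0.979,  0.14 , -0.15 ]]), array([ 0.4,  0.4, -0.1])) [10.03  0.7   1.57] 0.045448520283330324 [-0.1   0.41  1.39 -0.07  1.48 -1.8 ]
[[163.0091867  204.58008059]
 [289.95849463 236.2707566 ]]
```

View pics/w2.png

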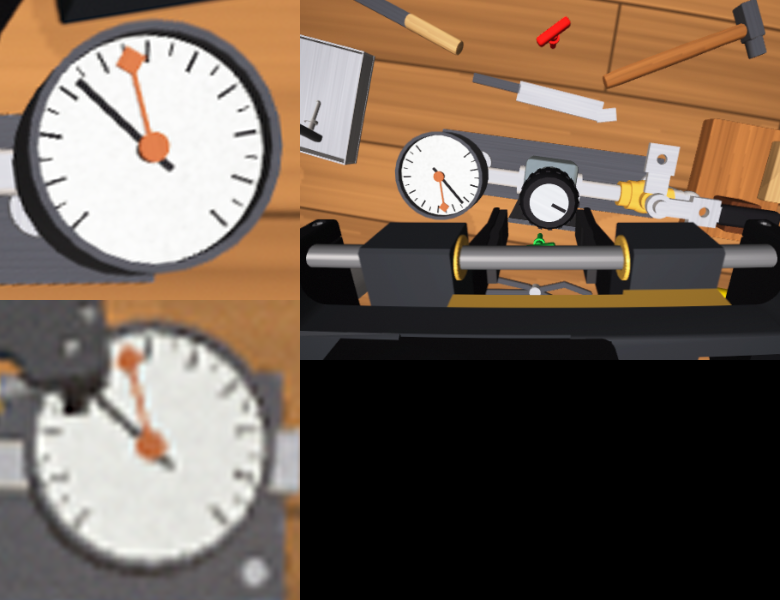

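The wrist picture shows the pin lying in the tray at (312,120) and the lever in line with the pipe at (655,203)–(708,212). Needle and set hand are 33–34° apart, which makes 41–43° of knob, so 4 splines. The knob is where predicted, so I'll finish opening, descend over it and grip.

```bash
python3 -m inch '[[[0,0,0,0,1],[0,0,0,0,1],[0,0,0,0,1],[0,0,0,0,1],[0,0,0,0,1],[0,0,0,0,1],[0,0,0,0,1],[0,0,0,0,1]]]'
python3 -m inch '[[[3,0.2,0.4,0,1],[3,0.2,0.4,0,1],[2,0.2,0.3,0,1],[1,0.1,0.2,0,1],[0,0,0,0,1]]]'
python3 - <<'E'
from h import *
print(down(),delta([.5546,.0419,.218]))
E
```

```text
time: 16.63
position: [0.5535, 0.0448, 0.3243]
tool_rot: [-0.069, 0.755, 0.04, 0.651]
ft_force: [-0.5, 0.9, -0.8]
grip_width: 0.0866
time: 17.05
position: [0.555, 0.0486, 0.2325]
tool_rot: [-0.069, 0.752, 0.039, 0.654]
ft_force: [-0.0, -0.3, -0.0]
grip_width: 0.0871
(17.05, array([0.555 , 0.0486, 0.2325]), array([[-0.135, -0.053, -0.989],
       [-0.155,  0.987, -0.032],
       [ 0.979,  0.149, -0.142]]), array([-0. , -0.3, -0. ])) [ 1.47 -0.61  0.07]
```

```bash
python3 -m inch '[[[1.2,-0.6,0.1,0,1],[0,0,0,0,1],[0,0,0,0,0],[0,0,0,0,0],[0,0,0,0,0],[0,0,0,0,0],[0,0,0,0,0],[0,0,0,0,0]]]' 45
python3 -m inch '[[[0,0,0,0,0],[0,0,0,0,0],[0,0,0,0,0],[0,0,0,0,0]]]'
python3 - <<'E'
from h import *
print(down())
E
```

```text
time: 17.72
position: [0.5578, 0.0431, 0.2251]
tool_rot: [-0.068, 0.75, 0.039, 0.656]
ft_force: [0.9, -0.1, -4.0]
grip_width: 0.0553
time: 18.05
position: [0.5578, 0.0431, 0.2251]
tool_rot: [-0.069, 0.75, 0.039, 0.657]
ft_force: [-0.5, 0.5, -0.9]
grip_width: 0.0551
(18.05, array([0.5578, 0.0431, 0.2251]), array([[-0.128, -0.052, -0.99 ],
       [-0.155,  0.987, -0.032],
       [ 0.98 ,  0.149, -0.135]]), array([-0.5,  0.5, -0.9]))
```

It has gripped the knob at 55 mm. The locked knob gives a fixed hold, so I'll undo the tool tilt by pulling gently along -z.

```bash
python3 -m inch '[[[0,0,-0.8,0,0],[0,0,-0.8,0,0]]]'; python3 -m inch '[[[0,0,-0.8,0,0],[0,0,-0.8,0,0]]]'
python3 - <<'E'
from h import *
print(down())
E
```

```text
time: 18.22
position: [0.5574, 0.0429, 0.2279]
tool_rot: [-0.067, 0.737, 0.04, 0.671]
ft_force: [14.9, 4.5, -8.3]
grip_width: 0.0549
time: 18.38
position: [0.5568, 0.0429, 0.2308]
tool_rot: [-0.065, 0.724, 0.041, 0.685]
ft_force: [14.3, 3.8, -8.2]
grip_width: 0.0552
(18.3833, array([0.5568, 0.0429, 0.2308]), array([[-0.052, -0.039, -0.998],
       [-0.15 ,  0.988, -0.03 ],
       [ 0.987,  0.148, -0.057]]), array([14.3,  3.8, -8.2]))
```

The tilt is coming out, and the knob is rising with it, which is the next step anyway. I'll finish the tilt and pull to the top stop.

```bash
python3 -m inch '[[[0,0,-0.8,0,0],[0,0,-0.8,0,0],[0,0,-0.4,0,0],[0,0,0,0,0]]]'; python3 -m inch '[[[-0.5,0,0,0,0],[-0.5,0,0,0,0]]]'
python3 - <<'E'
from h import *
print(down())
E
```

```text
time: 18.72
position: [0.5565, 0.0429, 0.2344]
tool_rot: [-0.062, 0.707, 0.042, 0.703]
ft_force: [-3.2, -0.7, 0.2]
grip_width: 0.0551
time: 18.88
position: [0.5561, 0.0429, 0.2363]
tool_rot: [-0.061, 0.708, 0.042, 0.702]
ft_force: [14.9, -1.9, -43.4]
grip_width: 0.0556
(18.8833, array([0.5561, 0.0429, 0.2363]), array([[-0.007, -0.028, -1.   ],
       [-0.145,  0.989, -0.027],
       [ 0.989,  0.145, -0.011]]), array([ 14.9,  -1.9, -43.4]))
```

Vertical again and at the upper stop. Turning clockwise 40°.

```bash
python3 -m inch '[[[0,0,0,0,0],[0,0,0,0.1,0],[0,0,0,0.12,0],[0,0,0,0.12,0],[0,0,0,0.12,0],[0,0,0,0.12,0],[0,0,0,0,0]]]'
cat >> g.py <<'E'
def angles(name):
    i=camera_info(name);im=camera(name);a=needle(name,im,i).astype(float)
    r,g,b=a[...,0],a[...,1],a[...,2]
    cop=(r-b>60)&(r>120); dark=(a.max(-1)<110)
    # centre from the copper hub: refine
    Y,X=np.mgrid[:600,:600]; m=cop&(np.hypot(X-300,Y-300)<60)
    dt=cv2.distanceTransform(m.astype(np.uint8),cv2.DIST_L2,5);_,rad,_,c=cv2.minMaxLoc(dt)
    sel=m&(np.hypot(X-c[0],Y-c[1])<rad+3);cx,cy=X[sel].mean(),Y[sel].mean()
    d=np.hypot(X-cx,Y-cy);th=np.degrees(np.arctan2(X-cx,cy-Y))
    out=[(round(cx),round(cy),round(rad,1))]
    for mk,lo,hi in((cop,60,190),(dark,70,170)):
        s=mk&(d>lo)&(d<hi);h,e=np.histogram(th[s],72,(-180,180));k=e[h.argmax()]+2.5
        w=(th-k+180)%360-180;s2=s&(abs(w)<8);out.append((round(k+w[s2].mean(),1),int(s2.sum()),np.sort(h)[-3:].tolist()))
    return out,a
E
python3 - <<'E'
from g import *
d=down();print(d,np.degrees(np.arctan2(d[2][1][1],d[2][1][0])))
for n in("wrist","top"):
    o,a=angles(n);print(n,o);cv2.imwrite(f"pics/r_{n}.png",a[:,:,::-1])
E
```

```text
time: 19.47
position: [0.5564, 0.0429, 0.234]
tool_rot: [0.152, 0.69, -0.171, 0.686]
ft_force: [2.1, -0.4, -3.9]
grip_width: 0.0551
(19.4667, array([0.5564, 0.0429, 0.234 ]), array([[-0.011, -0.024, -1.   ],
       [ 0.445,  0.895, -0.026],
       [ 0.896, -0.445,  0.   ]]), array([ 2.1, -0.4, -3.9])) 63.563127086745546g.py:16: RuntimeWarning: Mean of empty slice.
  sel=m&(np.hypot(X-c[0],Y-c[1])<rad+3);cx,cy=X[sel].mean(),Y[sel].mean()
  ret = ret.dtype.type(ret / rcount)
Traceback (most recent call last):
  File "g.py", line 18, in angles
    out=[(round(cx),round(cy),round(rad,1))]
          ~~~~~^^^^
ValueError: cannot convert float NaN to integer
```

```bash
python3 -m inch '[[[0,0,0,0.09,0],[0,0,0,0,0]]]'
python3 - <<'E'
from g import *
import g
d=down();print(d[1],np.degrees(np.arctan2(d[2][1][1],d[2][1][0])))
w=np.load("w2.npz");i={k:w[k] for k in w if k!="im"}
g.camera_info=lambda n:i; g.camera=lambda n:w["im"]
try: print("before",g.angles("x")[0])
except Exception as e: print(e)
import h
g.camera_info=h.camera_info;g.camera=h.camera
for n in("top","scene"):
    try:
        o,a=g.angles(n);print(n,o);cv2.imwrite(f"pics/r_{n}.png",a[:,:,::-1])
    except Exception as e: print(n,e)
for n in ("top","scene"):
    t=cv2.imread(f"pics/{n}0.png")[:,:,::-1] if 0 else cv2.imread(f"pics/{n[0]}6.png")[:,:,::-1]
    ci=h.camera_info(n);g.camera_info=lambda k:ci;g.camera=lambda k:t
    try:print(n,"t6",g.angles(n)[0])
    except Exception as e: print(n,e)
E
```

```text
time: 19.68
position: [0.5564, 0.0429, 0.234]
tool_rot: [0.181, 0.683, -0.199, 0.679]
ft_force: [1.2, -0.5, -4.2]
grip_width: 0.0554
[0.5564 0.0429 0.234 ] 58.8395543005965
before [(308, 293, 30.0), (np.float64(-16.2), 2407, [325, 855, 1188]), (np.float64(-51.2), 1339, [102, 480, 757])]
top [(300, 291, 27.2), (np.float64(-13.9), 2602, [316, 990, 1254]), (np.float64(-87.7), 1831, [525, 591, 627])]
scene [(305, 309, 19.0), (np.float64(-14.7), 394, [0, 180, 214]), (np.float64(nan), 0, [0, 0, 0])]
top t6 [(300, 291, 27.6), (np.float64(-13.9), 2640, [330, 986, 1273]), (np.float64(-48.3), 757, [0, 104, 653])]
scene t6 [(305, 307, 17.6), (np.float64(-14.7), 374, [0, 165, 209]), (np.float64(nan), 0, [0, 0, 0])][ WARN:0@3.198] global loadsave.cpp:1063 imwrite_ Unsupported depth image for selected encoder is fallbacked to CV_8U.
g.py:21: RuntimeWarning: Mean of empty slice.
  w=(th-k+180)%360-180;s2=s&(abs(w)<8);out.append((round(k+w[s2].mean(),1),int(s2.sum()),np.sort(h)[-3:].tolist()))
  ret = ret.dtype.type(ret / rcount)
```

Before the turn, needle and set hand were 34.4–35.0° apart (top and wrist cameras), so 43–44° of knob. I've turned 39.5°. I'll add 3° and read the needle from the scene camera with a ray profile.

```bash
python3 -m inch '[[[0,0,0,0.05,0],[0,0,0,0,0]]]'
cat >> g.py <<'E'
def prof(name,im,i,C0):
    a=needle(name,im,i).astype(np.float32);th=np.arange(-90,60,.5);rr=np.arange(75,165)
    out=[]
    x=C0[0]+np.outer(np.sin(np.radians(th)),rr);y=C0[1]-np.outer(np.cos(np.radians(th)),rr)
    v=cv2.remap(a,x.astype(np.float32),y.astype(np.float32),cv2.INTER_LINEAR)
    red=v[...,0].mean(1)   # needle dark in red; copper bright in red
    sat=(v[...,0]-v[...,2]).mean(1)
    def pk(s):
        k=s.argmax();sl=slice(max(k-10,0),k+11);w=np.clip(s[sl]-np.median(s)-.3*(s[k]-np.median(s)),0,None);return round(float((th[sl]*w).sum()/w.sum()),1),round(float(s[k]-np.median(s)),1)
    return "needle",pk(-red),"set",pk(sat)
E
python3 - <<'E'
from g import *
d=down();print(d[1],np.degrees(np.arctan2(d[2][1][1],d[2][1][0])))
s6=cv2.imread("pics/s6.png")[:,:,::-1].copy();i=camera_info("scene")
print("scene before",prof("scene",s6,i,(305,308)))
im=camera("scene").copy();cv2.imwrite("pics/s7.png",im[:,:,::-1]);print("scene now",prof("scene",im,i,(305,308)))
t6=cv2.imread("pics/t6.png")[:,:,::-1].copy();ti=camera_info("top");print("top before",prof("top",t6,ti,(300,291)))
print("top now",prof("top",camera("top").copy(),ti,(300,291)))
E
```

```text
time: 19.95
position: [0.5564, 0.0429, 0.234]
tool_rot: [0.195, 0.678, -0.214, 0.675]
ft_force: [2.1, -0.8, -4.9]
grip_width: 0.0551
[0.5564 0.0429 0.234 ] 56.38946570932366
scene before ('needle', (-44.0, 75.5), 'set', (-15.0, 26.7))
scene now ('needle', (-16.1, 52.7), 'set', (-14.9, 26.4))
top before ('needle', (-47.9, 135.4), 'set', (-13.8, 82.8))
top now ('needle', (-88.0, 55.7), 'set', (-13.9, 84.8))
```

The needle has come onto the set hand (scene camera: -16.1° against -14.9°). Push the knob down.

```bash
python3 -m inch '[[[0.4,0,0,0,0],[0.4,0,0,0,0],[0.4,0,0,0,0]]]';python3 -m inch '[[[0.4,0,0,0,0],[0.4,0,0,0,0]]]'; python3 -m inch '[[[0.3,0,0,0,0],[0,0,0,0,0]]]'
```

```text
time: 20.3
position: [0.5565, 0.0429, 0.2267]
tool_rot: [0.193, 0.678, -0.211, 0.677]
ft_force: [-4.0, 1.2, 16.7]
grip_width: 0.0555
time: 20.47
position: [0.5565, 0.0429, 0.2255]
tool_rot: [0.19, 0.678, -0.208, 0.679]
ft_force: [-7.1, 1.1, 26.0]
grip_width: 0.0555
time: 20.63
position: [0.5564, 0.0429, 0.226]
tool_rot: [0.187, 0.677, -0.206, 0.681]
ft_force: [4.8, -1.1, -17.7]
grip_width: 0.0548
```

The last zero-move row pulled up slightly. I'll press again and open the fingers while still pressing lightly.

```bash
python3 -m inch '[[[0.5,0,0,0,0],[0.5,0,0,0,0]]]'; python3 -m inch '[[[0.3,0,0,0,1],[0,0,0,0,1],[0,0,0,0,1],[0,0,0,0,1],[0,0,0,0,1],[0,0,0,0,1],[0,0,0,0,1],[0,0,0,0,1]]]'
python3 - <<'E'
from g import *
d=down();print(d,np.degrees(np.arctan2(d[2][1][1],d[2][1][0])))
i=camera_info("scene");im=camera("scene").copy();print("scene now",prof("scene",im,i,(305,308)))
E
```

```text
time: 20.8
position: [0.5568, 0.0428, 0.2252]
tool_rot: [0.186, 0.676, -0.205, 0.683]
ft_force: [-10.6, 0.3, 34.3]
grip_width: 0.0552
time: 21.47
position: [0.5559, 0.0423, 0.2243]
tool_rot: [0.182, 0.677, -0.204, 0.683]
ft_force: [-0.4, 0.0, -0.6]
grip_width: 0.0867
(21.4667, array([0.5559, 0.0423, 0.2243]), array([[ 0.001, -0.032, -0.999],
       [ 0.526,  0.85 , -0.027],
       [ 0.851, -0.526,  0.018]]), array([-0.4,  0. , -0.6])) 58.249803093899416
scene now ('needle', (-18.0, 54.7), 'set', (-14.9, 27.5))
```

The knob settled at 40.1°, on the 4th spline. Rise, close the fingers, turn back and look.

```bash
python3 -m inch '[[[-1.5,0,0,0,1],[-3,0,0,0,1],[-3,0,0,-0.11,0],[-2.5,0,0,-0.11,0],[0,0,0,-0.11,0],[0,0,0,-0.11,0],[0,0,0,-0.11,0],[0,0,0,-0.11,0]]]'
python3 -m inch '[[[0,0,0,0,0],[0,0,0,0,0],[0,0,0,0,0],[0,0,0,0,0],[0,0,0,0,0],[0,0,0,0,0],[0,0,0,0,0],[0,0,0,0,0]]]'
python3 - <<'E'
from g import *
d=down();print(d,delta([.5558,.0423,.262]),robot.get_obs()["grip_width"])
for n,c in(("scene",(305,308)),("top",(300,291)),("wrist",(308,293))):
    i=camera_info(n);im=camera(n).copy();np.savez(f"l_{n}.npz",im=im);print(n,prof(n,im,i,c))
i=camera_info("wrist");im=np.load("l_wrist.npz")["im"];a=needle("wrist",im,i);cv2.imwrite("pics/l.png",a[:,:,::-1]);
try: print(angles("wrist")[0])
except Exception as e: print(e)
E
```

```text
time: 22.18
position: [0.5553, 0.0454, 0.3269]
tool_rot: [-0.059, 0.708, 0.037, 0.703]
ft_force: [0.6, -0.1, 0.7]
grip_width: 0.0549
time: 22.85
position: [0.5548, 0.0453, 0.3257]
tool_rot: [-0.056, 0.709, 0.034, 0.702]
ft_force: [-0.3, 0.9, 0.1]
grip_width: 0.0037
(22.85, array([0.5548, 0.0453, 0.3257]), array([[-0.007, -0.031, -0.999],
       [-0.128,  0.991, -0.03 ],
       [ 0.992,  0.127, -0.011]]), array([-0.3,  0.9,  0.1])) [ 6.38 -0.12  0.13] 0.003665421558833464
scene ('needle', (-18.0, 54.8), 'set', (-15.0, 27.0))
top ('needle', (-77.4, 77.9), 'set', (-14.0, 79.0))
wrist ('needle', (-19.9, 147.2), 'set', (-15.5, 145.3))
[(310, 291, 30.0), (np.float64(-16.6), 2534, [418, 793, 1278]), (np.float64(-21.7), 502, [58, 118, 342])]
```

The wrist view is oblique, so the hands' differing heights bias the reading. I'll clear the arm and measure with the overhead camera.

```bash
python3 -m inch '[[[0,3.8,-1,0,0],[0,3.8,-1,0,0],[0,3.8,-1,0,0],[0,3.8,-1,0,0],[0,3.8,-1,0,0],[0,3.8,-1,0,0],[0,3.8,-1,0,0],[0,0,0,0,0]]]'
python3 - <<'E'
from g import *
print(down()[1])
import g
i=camera_info("top");im=camera("top").copy();cv2.imwrite("pics/t8.png",im[:,:,::-1])
t6=cv2.imread("pics/t6.png")[:,:,::-1].copy();t0=cv2.imread("pics/top0.png")[:,:,::-1].copy()
for dx in(-1,0,1):print(dx,"start",prof("top",t6,i,(300+dx,291))," now",prof("top",im,i,(300+dx,291)))
g.camera_info=lambda n:i
for x in(t6,im): g.camera=lambda n:x; print(g.angles("top")[0])
s=camera("scene").copy()
a=np.full((600,800,3),0,np.uint8);a[:400,:400]=cv2.resize(needle("top",im,i),(400,400));a[:400,400:]=cv2.resize(needle("top",t6,i),(400,400))
a[400:,:266]=cv2.resize(im,(266,200));a[400:,266:532]=cv2.resize(s,(266,200));a[400:600,532:800]=crop(im,365,440,182,238,3.57)[:200,:268]
cv2.imwrite("pics/fin.png",a[:,:,::-1])
E
```

```text
time: 23.72
position: [0.452, 0.3076, 0.3177]
tool_rot: [-0.052, 0.707, 0.03, 0.705]
ft_force: [0.5, -1.0, -0.7]
grip_width: 0.0006
[0.452  0.3076 0.3177]
-1 start ('needle', (-47.5, 135.6), 'set', (-13.3, 82.9))  now ('needle', (-14.6, 57.0), 'set', (-13.5, 78.0))
0 start ('needle', (-47.9, 135.4), 'set', (-13.8, 82.8))  now ('needle', (-15.1, 56.9), 'set', (-14.0, 77.9))
1 start ('needle', (-48.1, 135.2), 'set', (-14.3, 82.6))  now ('needle', (-15.5, 56.7), 'set', (-14.5, 77.7))
[(300, 291, 27.6), (np.float64(-13.9), 2640, [330, 986, 1273]), (np.float64(-48.3), 757, [0, 104, 653])]
[(300, 291, 27.4), (np.float64(-13.9), 2539, [325, 961, 1212]), (np.float64(nan), 0, [0, 0, 0])]g.py:21: RuntimeWarning: Mean of empty slice.
  w=(th-k+180)%360-180;s2=s&(abs(w)<8);out.append((round(k+w[s2].mean(),1),int(s2.sum()),np.sort(h)[-3:].tolist()))
  ret = ret.dtype.type(ret / rcount)
```

View pics/fin.png

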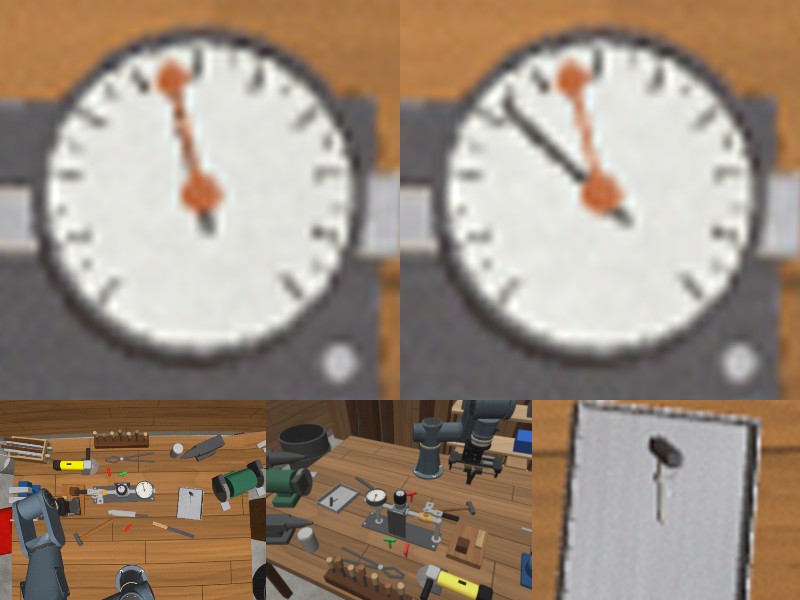

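Left dial (now): the needle lies under the set hand. Right dial: before the turn. The pin lies in the tray, at lower-right crop (660,480). As a last check that the knob is fully down, I'll compare its image height with the pictures from when it was locked and when it was raised.

```bash
python3 - <<'E'
from h import *
s6=cv2.imread("pics/s6.png",0);s7=cv2.imread("pics/s7.png",0)
now=cv2.cvtColor(camera("scene").copy(),cv2.COLOR_RGB2GRAY)
up=lambda s:cv2.resize(s,None,fx=10,fy=10,interpolation=cv2.INTER_CUBIC)
T=up(s6[183:225,266:300])
for n,s in(("locked",s6),("raised",s7),("now",now)):
    r=cv2.matchTemplate(up(s[175:235,260:306]),T,cv2.TM_CCOEFF_NORMED);_,v,_,l=cv2.minMaxLoc(r);print(n,round(v,3),(l[0]-60)/10,(l[1]-80)/10)
c=proj("scene",[[.556,.042,.22],[.556,.042,.23]]);print("10 mm =",c[1]-c[0])
E
```

```text
locked 1.0 0.0 0.0
raised 0.538 -0.4 -2.4
now 0.99 0.0 0.0
10 mm = [-0.07674626 -3.55107512]
```

The knob is back at exactly its locked height (0.0 px shift, against -2.4 px raised). Handing in.

```bash
python3 -c "
from rig import robot
print(robot.get_obs()['time'],robot.hand_in())"
```

```text
the job is handed in; nothing more can be done
23.8667 None
```

The air line is back in service, and I handed the job in at about 24 s of the 67 s allowed. No verdict was reported.

- **Pin:** it is out of the valve and lies in the steel tray. The first two grips failed. On the first I lifted before the fingers had closed, and on the second the fingers closed on the lever eye.
- **Valve:** I pushed the lever to its stop, where it held still under about 26 N. The wrist picture shows it in line with the pipe.
- **Regulator:** I pulled the knob up to its stop and turned it clockwise. I then pushed it down, and it locked at about 40° (4 splines).
- **Bystanders:** I touched none of the blade, hammer, file or filing rest, and they appear in place in the final picture. I did not measure them.

The last checks on the knob and gauge were:

- **Knob height:** the scene camera shows it back at its locked height, with 0.0 px shift against 2.4 px when raised.
- **Needle against set hand:** in the overhead picture the needle lies under the set hand, about 1–2.5° short. The nearest spline leaves about that much.
- **Disagreement:** the scene camera read 3° short and the wrist camera 4–5° short. Both look at the dial at an angle, so I trusted the overhead view.

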